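# Lock the castle nut of the frame stand

## Robot

A 6-joint arm with a two-finger parallel gripper is mounted at the origin on the work surface. World frame = base frame: x ahead of the robot, y to its left, z up, the work surface at z = 0. Lengths are in m, angles in rad, forces in N, time in s.
With the tool pointing down it reaches from about 0.3 to 0.775 m from the base axis. Payload 14.6 kg.
Tool frame: the origin (TCP) lies at the very end of the fingers, on their centre line; the grasp point (between the pads) lies 19 mm behind it; x points along the fingers, y is the direction in which the jaws open and shut, and the axes are right-handed (so a half turn about x gives the same grasp; the last joint's range is limited). The gripper opens to 94 mm and grips with 3 to 60 N. Pads are 16 mm wide; open, the fingers measure 119 mm over their backs; the gripper's body (75 mm by 177 mm) begins 78 mm behind the grasp point.
Start: joints at [-1.219, 0.3, 1.521, -0, 1.321, -0.067], TCP at [0.224, -0.502, 0.205] pointing down, gripper open.
Joint ranges: [-3.03, 3.03], [-0.79, 2.21], [0.23, 2.52], [-1.04, 4.18], [0, 3.07], [-2.55, 2.55]. Speed limits (rad/s): [2.22, 2.22, 2.57, 3.14, 3.14, 3.14].

## Interface

Orientations are given as [roll, pitch, yaw] about the fixed x, y, z axes, in that order (R = Rz(yaw) Ry(pitch) Rx(roll)).
In Python, from station import ctrl, viewer, hand_in gives the robot as it stands. The module is installed in compiled form; this text tells all that it offers.
- The arm moves only by the tool play_rows, never from a script. Its argument "deltas" is a list that holds one entry, the list of rows, each a list of 7 numbers: the shift along the tool's x, y, z in mm, then the turn, a rotation vector about the tool's x, y, z in rad, then the finger opening in mm, from 0 to 94. In form: [[[dx, dy, dz, ax, ay, az, gripper], ...]]. A call has 1 to 10 rows; each row shifts and turns the commanded pose from where the row before left it, along the tool's axes as they then stand; what a row does not reach is not made up. A row lasts 1/10 s, in which the tool goes at most 50 mm and 8.59 degrees, less where a joint would pass 70% of its speed; a pose out of reach is approached as far as the arm can. A call with a gripper value outside its range is refused whole. The fingers move at their own pace and stop on an object; "grip_force" is the grip in N (left out, the last holds). Time passes only in rows, so rows that do not move let the fingers close. It gives the time, the measured TCP pose, the force and the opening at its end, in the units of the state.
- ctrl.get_obs(): the state, without advancing time (a new reading comes with each control period).
- viewer.camera(name): name is "scene" or "top" or "wrist"; returns a dict with "img" (384x512x3 uint8, red, green, blue), "fx", "fy", "cx", "cy" (pixels), "rvec" (rotation vector, rad) and "tvec" (3), from world to camera coordinates, as OpenCV has them. Camera axes: x right, y down, z forward; pixel columns grow to the right and rows downward; lengths in m; the calibration is good to about 2 mm. A picture is of the moment at which its call begins. There is no depth.
- hand_in(): hands the job in, once; it reports no verdict.
The state is a dict: "time_s": time; "qpos": joint angles; "joint_vel": joint speeds; "tau": joint torques, N m; "ee_pos": TCP position; "eef_rot": TCP orientation; "force": force on the tool from outside, world axes, zero at the start; "moment": the same for the moment, N m; "grip_width": finger opening in m.
Only numpy, scipy, OpenCV 4.12 (cv2) and the standard library are available. Lean on these libraries where they do the work, as an engineer would, in place of code of your own. Each camera call takes 0.05 s, during which the arm holds its last target.

## Task

The castle nut on the painting frame's swivel stand is a little slack. Tighten it (clockwise seen from above) to the next slot that lines up with the cross hole in the spindle, neither past it nor back to the slot before, and let go; then gently feel the locking pin through slot, hole and opposite slot from either end, without forcing it, until its shoulder is against the nut, and leave it there. Leave the jars and the wooden dowel where they are.

Things in the scene. Friction and masses are not known exactly. Their poses are not given: they have to be found in the camera images.
- stand: Fixed grey swivel stand: round foot 104 mm across, narrowing to a 36 mm column with a 42 mm washer at 54 to 58 mm height; two bar stubs, at most 34 mm wide and 24 mm high, reach 89 mm from the axis along its +y and -y. Origin: centre of the underside, z up. On the washer sits the castle nut, on a spindle.
- nut_mid (a point): Point on the stand's axis (the nut itself is 4 to 6 mm aside, see hole) at mid-height (69 mm) of the solid part of the steel castle nut, a hexagon 46 mm across flats standing from 58 to 96 mm height. Up to 80 mm it is solid; above that six open slots, 8 mm wide, cut through the middles of the six flats. Does not turn with the nut: axes are the stand's.
- hole (a point): Point on the stand's axis 85.5 mm up, the height of the centre of the 8 mm square cross hole, which runs along this x through the 20 mm spindle (top at 102 mm). The spindle sits in an adjusting slot: spindle, washer, hole and nut together are clamped 4 to 6 mm aside of the stand's axis, either along its +y or its -y; no reading shows which, it must be felt or seen.
- nut (a joint): Angle of the castle nut, rad, growing clockwise seen from above (tightening). At 0 and each further 1.047 (60 degrees) two slots line up with the hole and two flats face along the stand's x. It starts between 0.2 and 0.65: the next slot is at 1.047. Turns stiffly (about 0.12 N m), stays where left, and may give a degree or two to a pin nosing into its slot.
- pin_grip (a point): Loose locking pin standing on the table: centre of its upright flat grip, 24 mm long (x), 12 mm thick (y), 52 mm tall; this point is 30 mm above the underside. Ahead (+x) of the grip a shoulder plate 28 mm wide (y), 24 mm high, 5 mm thick, then the shank. The shoulder's face is 17 mm ahead of this point, the nose 69 mm. 0.11 kg.
- pin_shoulder (a point): Where the shank leaves the shoulder's face, x along the shank: round, 6.8 mm thick, 52 mm long, flat-ended with a 0.5 mm chamfer. The shank's axis is 12 mm above the underside, 18 mm below the grip's centre.
- pin_tip (a point): Centre of the shank's flat end (its nose), 52 mm from the shoulder's face; x along the shank.
- pin: The locking pin itself; origin at its underside below the shoulder's face, x along the shank.
- jar_black: Jar with black lid, 48 mm across, 55 mm tall, origin under its centre: bystander.
- jar_small: Small amber jar, 40 mm across, 45 mm tall, origin under its centre: bystander.
- dowel: Plain wooden dowel 10 mm thick, 70 mm long, lying: bystander.
Things that resemble listed ones, but are neither listed nor needed, are in the scene too. There is more than one size of the stand; the one meant has the size given above.

How it is judged:
On the way, in this order (a step that is already met when the one before it is completed fails the run):
1. the nut is turned to the next slot and let go (value of joint nut between 0.947 and 1.147 rad and contact force between the fingers and spindle below 0.5 N), for 0.2 s.
2. the pin goes through slot, hole and opposite slot until its shoulder is against the nut (distance between pin_shoulder and hole below 0.0285 m and distance between pin_tip and hole below 0.034 m), for 0.2 s.
At the end, for the whole second after the job is handed in: The nut stands at the next slot (1.047 rad within 0.1), the pin lies through slot, hole and opposite slot with its shoulder within about 4 mm of the nut (shoulder centre within 28.5 mm and nose within 34 mm of the hole point), at rest and released (all of step 2 and value of joint nut between 0.947 and 1.147 rad and linear speed of pin below 0.02 m/s and contact force between the fingers and pin below 0.3 N); the robot touches nothing.
It fails at once if the nut is backed off to the slot before (value of joint nut below 0.05 rad).
It fails at once if the nut is turned past the slot (value of joint nut above 1.25 rad).
It fails at once if the pin is forced against the spindle or its nut with more than 30 N (contact force between pin and spindle above 30 N).
It fails at once if a jar or the dowel is pushed more than 30 mm (distance of any of jar_black, jar_small, dowel from where it was at the start of the episode above 0.03 m).
It also fails if it takes over 69 s, if anything falls off the work surface, if the arm or the gripper's body presses on something with over 40 N, if the wrist force passes 120 N, or if a joint passes its speed limit or range.

## Working session

There is one attempt and no reset: what is moved stays moved. The work goes in short steps, Python scripts to look and compute and a tool call to move; the robot and the scene stay as the last step left them, time stands still between calls to the robot, and variables do not carry over. Pictures are saved under pics/ and viewed, and the job is handed in when it is done.

Besides the shell and the picture viewer there is one more tool, called after ">>>" as name(argument=value, ...), one argument or row to a line, values as JSON. play_rows: Moves the arm, as the interface text tells. Its arguments: {"type":"object","properties":{"deltas":{"type":"array","items":{"type":"array","items":{"type":"array","items":{"type":"number"}}}},"grip_force":{"type":"number"}},"required":["deltas"]}

```bash
mkdir -p pics; ls
python3 - <<'E'
from station import ctrl, viewer
import cv2
o=ctrl.get_obs(); print({k:(v if not hasattr(v,'round') else v.round(3)) if not hasattr(v,'tolist') else v.round(3).tolist() for k,v in o.items()})
for n in ['scene','top','wrist']:
    c=viewer.camera(n); cv2.imwrite(f'pics/{n}0.png',c['img'][:,:,::-1]); print(n,c['fx'],c['fy'],c['cx'],c['cy'],c['rvec'],c['tvec'])
E
```

```text
pics
{'time_s': 0.0, 'qpos': [-1.219, 0.3, 1.522, -0.0, 1.321, -0.067], 'joint_vel': [-0.0, 0.0, -0.001, -0.001, -0.0, -0.0], 'tau': [-0.001, -53.181, -35.274, 0.071, 0.024, -0.0], 'ee_pos': [0.224, -0.502, 0.205], 'eef_rot': [-1.629, 1.57, 1.932], 'force': [0.015, -0.088, 0.234], 'moment': [0.028, -0.027, -0.012], 'grip_width': 0.09378407145654132}
scene 379.50395445151787 379.50395445151787 257.57063686677117 195.98191366860704 [ 1.32131651  2.42848675 -0.71110793] [ 0.33808169 -0.30549782  1.12062442]
top 374.72623530712957 374.72623530712957 256.2929257715913 195.5115260794471 [ 2.11240394 -2.14736209  0.23626856] [-0.0793121   0.53746512  0.90242889]
wrist 321.90187445797886 321.90187445797886 252.25877478043228 189.43471309091873 [-2.43968737  1.58480799  0.21537965] [-0.54954896 -0.02585378  0.39174131]
```

View pics/scene0.png

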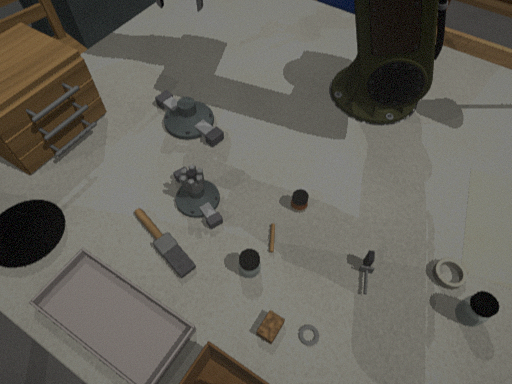

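View pics/top0.png

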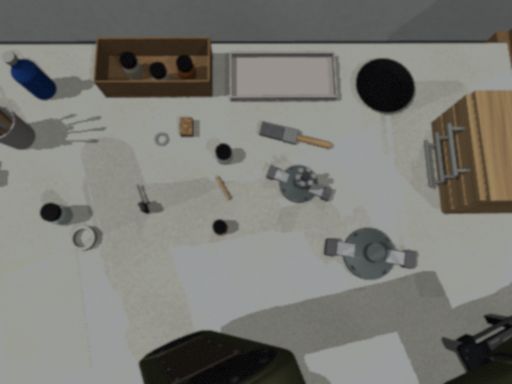

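View pics/wrist0.png

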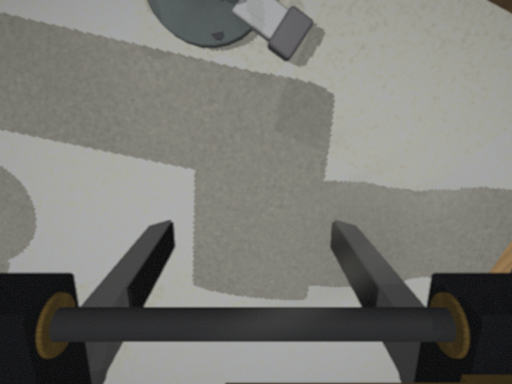

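```bash
cat > h.py <<'E'
import numpy as np, cv2
from scipy.spatial.transform import Rotation as Rn
def ray(c,u,v):
    R=Rn.from_rotvec(c['rvec']).as_matrix(); t=np.array(c['tvec'])
    d=R.T@np.array([(u-c['cx'])/c['fx'],(v-c['cy'])/c['fy'],1]); return -R.T@t,d
def onz(c,u,v,z):
    o,d=ray(c,u,v); return o+d*(z-o[2])/d[2]
def proj(c,P):
    R=Rn.from_rotvec(c['rvec']).as_matrix(); q=R@np.array(P)+np.array(c['tvec'])
    return np.array([c['fx']*q[0]/q[2]+c['cx'],c['fy']*q[1]/q[2]+c['cy']])
def crop(c,u,v,w,h,s,name):
    im=c['img'][max(0,v-h//2):v+h//2,max(0,u-w//2):u+w//2,::-1]
    im=np.clip(im.astype(float)*1.4,0,255).astype('uint8')
    cv2.imwrite('pics/'+name,cv2.resize(im,None,fx=s,fy=s,interpolation=cv2.INTER_CUBIC)); print(name,'origin',max(0,u-w//2),max(0,v-h//2),'scale',s)
E
python3 - <<'E'
from station import viewer
from h import *
t=viewer.camera('top'); s=viewer.camera('scene')
crop(t,300,182,80,60,8,'t_st.png');crop(s,198,195,80,60,8,'s_st.png')
crop(t,145,200,60,50,8,'t_pin.png');crop(s,366,270,60,60,8,'s_pin.png')
for n,u,v,z in [('stand',300,182,.0),('big',370,252,0),('pin',145,205,.03),('jarb',223,151,.055),('jars',220,227,.045),('dow',224,188,.005)]: print(n,onz(t,u,v,z).round(3))
for n,u,v,z in [('stand',197,198,.0),('big',188,120,0),('pin',368,258,.04),('jarb',249,257,.055),('jars',300,194,.045)]: print(n,onz(s,u,v,z).round(3))
E
```

```text
t_st.png origin 260 152 scale 8
s_st.png origin 158 165 scale 8
t_pin.png origin 115 175 scale 8
s_pin.png origin 336 240 scale 8
stand [ 0.583 -0.209  0.   ]
big [ 0.391 -0.387  0.   ]
pin [0.52  0.199 0.03 ]
jarb [ 0.655 -0.004  0.055]
jars [0.458 0.005 0.045]
dow [ 0.568 -0.003  0.005]
stand [ 0.577 -0.205  0.   ]
big [ 0.386 -0.382  0.   ]
pin [0.518 0.202 0.04 ]
jarb [ 0.657 -0.002  0.055]
jars [0.46  0.007 0.045]
```

View pics/t_st.png

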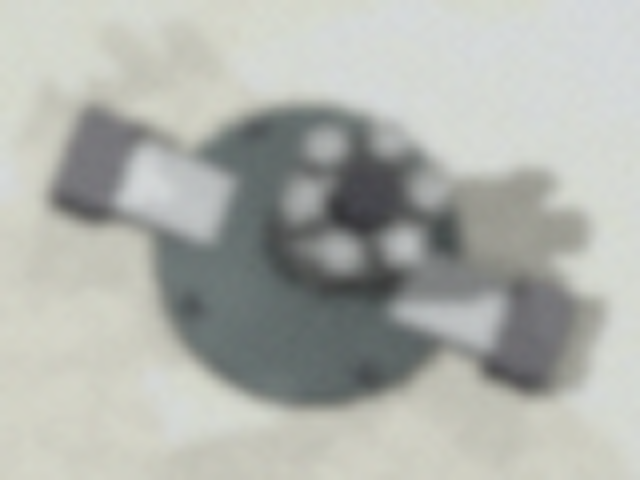

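View pics/s_st.png

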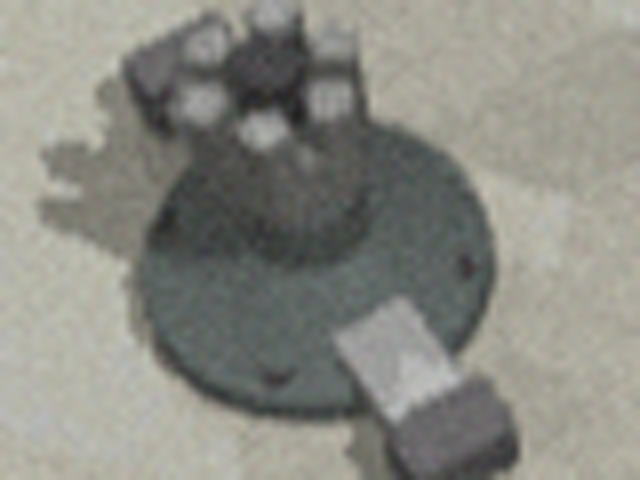

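View pics/t_pin.png

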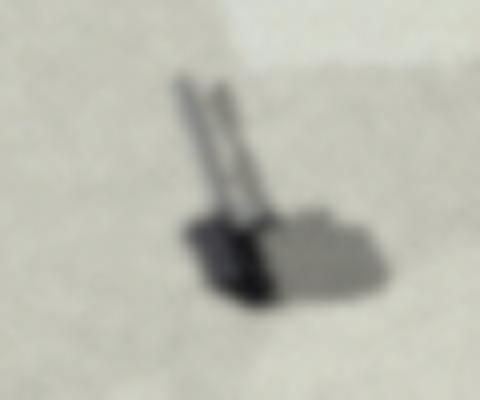

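View pics/s_pin.png

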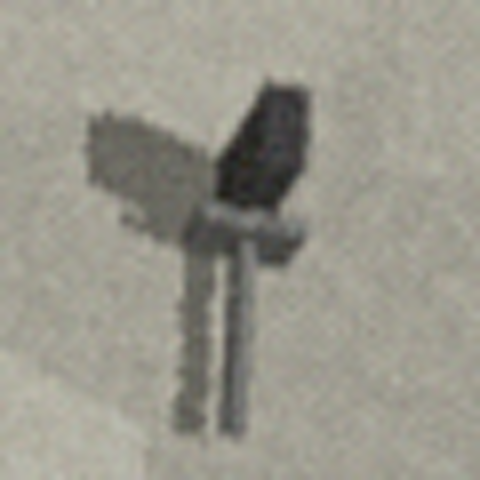

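```bash
cat >> h.py <<'E'
def tool(o):
    return np.array(o['ee_pos']), Rn.from_euler('xyz',o['eef_rot']).as_matrix()
def camintool(c,o):
    p,R=tool(o); Rc=Rn.from_rotvec(c['rvec']).as_matrix(); pos=-Rc.T@np.array(c['tvec'])
    return R.T@(pos-p), R.T@Rc.T
def down(yaw):
    # tool x down, y jaws horizontally at angle yaw in world
    x=np.array([0,0,-1.]); y=np.array([np.cos(yaw),np.sin(yaw),0]); return np.c_[x,y,np.cross(x,y)]
def delta(o,P,R):
    p,R0=tool(o); d=R0.T@(np.array(P)-p)*1000; w=Rn.from_matrix(R0.T@R).as_rotvec()
    print('delta mm',d.round(1),'rot',w.round(4),'deg',round(np.degrees(np.linalg.norm(w)),1)); return d,w
E
python3 - <<'E'
from station import viewer,ctrl
from h import *
o=ctrl.get_obs();w=viewer.camera('wrist');t=viewer.camera('top');s=viewer.camera('scene')
p,R=tool(o);print(R.round(3)); a,b=camintool(w,o);print(a.round(4));print(b.round(3))
print('top cam pos',ray(t,0,0)[0].round(3),'scene',ray(s,0,0)[0].round(3))
f=lambda x,y:(260+x/8,152+y/8)
print('foot',onz(t,*f(309,255),.003).round(4), 'L',onz(t,*f(155,255),0).round(4),'R',onz(t,*f(463,255),0).round(4))
print('spindle',onz(t,*f(365,192),.102).round(4)); 
g=lambda x,y:(158+x/8,165+y/8)
print('spindle s',onz(s,*g(268,65),.102).round(4)); print('foot s',onz(s,*g(320,265),.005).round(4))
for z in(.02,.04,.05): print('bars',onz(t,*f(180,190),z),onz(t,*f(455,315),z))
E
```

```text
[[-0.     0.407 -0.914]
 [ 0.    -0.914 -0.407]
 [-1.    -0.001 -0.   ]]
[-0.179   0.     -0.0788]
[[ 0.    -0.265  0.964]
 [ 1.    -0.    -0.   ]
 [ 0.     0.964  0.265]]
top cam pos [ 0.35  -0.062  0.991] scene [0.919 0.174 0.767]
foot [ 0.5767 -0.205   0.003 ] L [ 0.5781 -0.153   0.    ] R [ 0.5767 -0.2581  0.    ]
spindle [ 0.5736 -0.2088  0.102 ]
spindle s [ 0.5777 -0.2035  0.102 ]
foot s [ 0.5778 -0.1999  0.005 ]
bars [ 0.59568908 -0.16020486  0.02      ] [ 0.55172319 -0.25042344  0.02      ]
bars [ 0.59064039 -0.15818988  0.04      ] [ 0.54757973 -0.24655091  0.04      ]
bars [ 0.58811604 -0.15718239  0.05      ] [ 0.54550801 -0.24461464  0.05      ]
```

Run:
```python
from station import ctrl
from h import *
o=ctrl.get_obs(); delta(o,[.572,-.207,.165],down(np.radians(-10)))
```

```text
delta mm [  40.4 -128.2 -438.4] rot [-9.774e-01 -1.000e-04  1.000e-04] deg 56.0
```

```bash
cat >> h.py <<'E'
def rows(o,P,R,n,g,ease=True):
    p,R0=tool(o); w=Rn.from_matrix(R0.T@R).as_rotvec(); P=np.array(P)
    ts=np.linspace(0,1,n+1); 
    if ease: ts=ts*ts*(3-2*ts)*.5+ts*.5
    out=[];pc,Rc=p.copy(),R0.copy()
    for t in ts[1:]:
        pt=p+(P-p)*t; Rt=R0@Rn.from_rotvec(w*t).as_matrix()
        d=(Rc.T@(pt-pc)*1000).round(1); r=Rn.from_matrix(Rc.T@Rt).as_rotvec().round(3)
        out.append([*(d+0.).tolist(),*(r+0.).tolist(),g]); pc=pc+Rc@d/1000; Rc=Rc@Rn.from_rotvec(r).as_matrix()
    print('['+',\n'.join(str(x) for x in out)+']'); print('end err mm',((P-pc)*1000).round(1))
E
python3 - <<'E'
from station import ctrl
from h import *
o=ctrl.get_obs(); rows(o,[.572,-.207,.165],down(np.radians(-10)),10,94)
E
```

```text
[[2.6, -8.2, -28.1, -0.063, 0.0, 0.0, 94],
[3.5, -8.8, -39.2, -0.086, 0.0, 0.0, 94],
[4.3, -6.6, -47.9, -0.103, 0.0, 0.0, 94],
[4.8, -1.7, -53.9, -0.116, 0.0, 0.0, 94],
[5.0, 4.7, -56.4, -0.121, 0.0, 0.0, 94],
[5.0, 11.5, -55.5, -0.121, 0.0, 0.0, 94],
[4.8, 17.2, -51.1, -0.115, 0.0, 0.0, 94],
[4.3, 20.7, -43.8, -0.104, 0.0, 0.0, 94],
[3.5, 20.8, -34.4, -0.086, 0.0, 0.0, 94],
[2.6, 17.2, -23.6, -0.062, 0.0, 0.0, 94]]
end err mm [-0. -0.  0.]
```

>>> play_rows(
  deltas=[
    [[3,-8,-30,-0.07,0,0,94],[4,-9,-42,-0.09,0,0,94],[4,-6,-48,-0.1,0,0,94],[4,-2,-48,-0.11,0,0,94],[4,4,-48,-0.11,0,0,94],[4,9,-48,-0.11,0,0,94],[4,14,-46,-0.11,0,0,94],[4,18,-44,-0.1,0,0,94],[4,20,-40,-0.09,0,0,94],[3,20,-35,-0.06,0,0,94]],
  ],
)

```text
time_s: 1.4
ee_pos: [0.5613, -0.2049, 0.1671]
eef_rot: [-2.022, 1.571, 2.493]
force: [-0.5, -0.5, 0.9]
grip_width: 0.0939
```

Run:
```python
from station import ctrl
from h import *
o=ctrl.get_obs(); rows(o,[.572,-.207,.165],down(np.radians(-10)),4,94)
```

```text
[[0.4, 2.2, 0.0, -0.005, 0.0, 0.0, 94],
[0.7, 3.3, 0.0, -0.007, 0.0, 0.0, 94],
[0.6, 3.2, 0.0, -0.007, 0.0, 0.0, 94],
[0.4, 2.2, 0.1, -0.004, 0.0, 0.0, 94]]
end err mm [ 0.  0. -0.]
```

Near enough; look with the wrist camera.

Run:
```python
from station import ctrl,viewer
from h import *
w=viewer.camera('wrist'); cv2.imwrite('pics/w1.png',cv2.resize(w['img'][:,:,::-1],(768,576),interpolation=cv2.INTER_CUBIC))
```

```text
(no output)
```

View pics/w1.png

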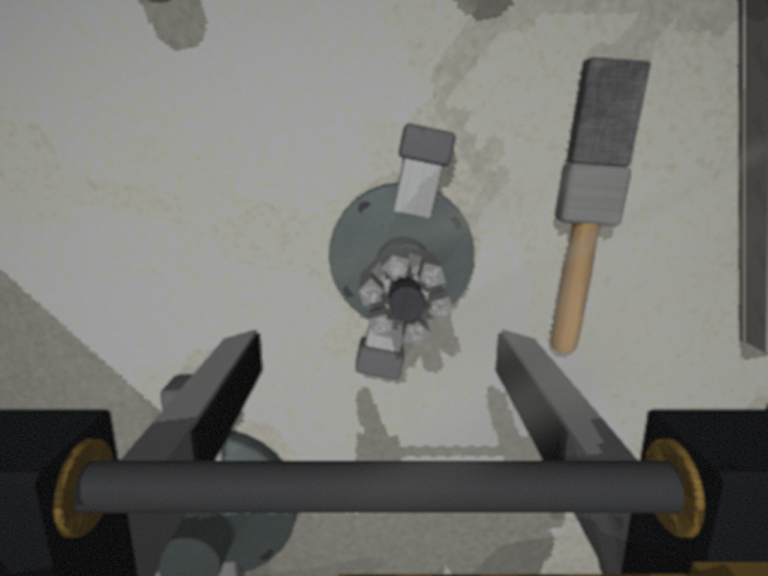

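Run:
```python
from station import ctrl,viewer
from h import *
w=viewer.camera('wrist'); crop(w,268,165,110,180,4,'w1a.png'); crop(w,270,198,76,60,10,'w1b.png')
```

```text
w1a.png origin 213 75 scale 4
w1b.png origin 232 168 scale 10
```

View pics/w1a.png

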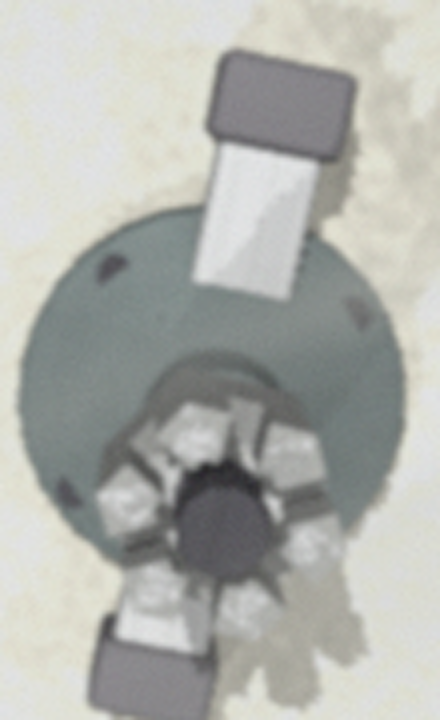

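View pics/w1b.png

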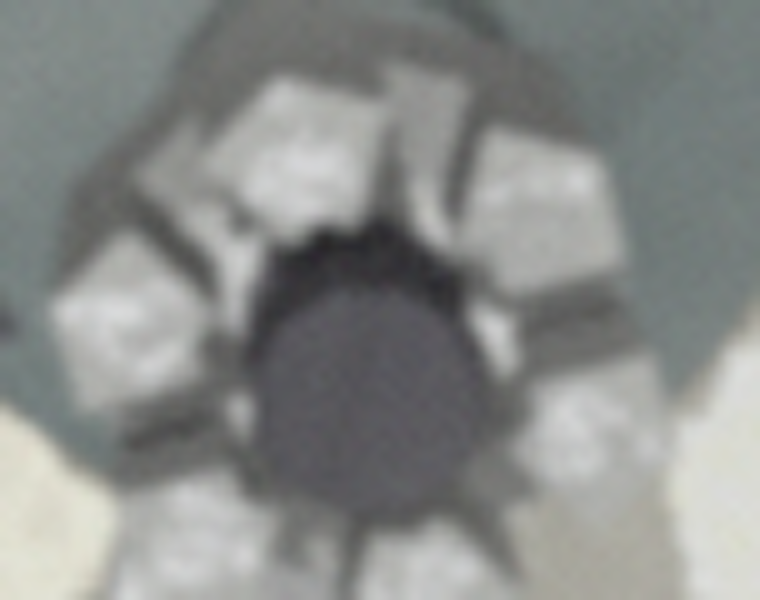

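```bash
cat > m1.py <<'E'
from station import ctrl,viewer
from h import *
from scipy.optimize import least_squares
w=viewer.camera('wrist'); o=ctrl.get_obs()
A=lambda x,y:(213+(x+.5)/4-.5,75+(y+.5)/4-.5); B=lambda x,y:(232+(x+.5)/10-.5,168+(y+.5)/10-.5)
def ang(p,q): d=q-p; return np.degrees(np.arctan2(d[1],d[0]))
for (p,q) in [((218,150),(193,283)),((318,162),(290,298)),((193,283),(290,298)),((213,130),(335,158)),((112,625),(210,655))]:
    print('bar',ang(onz(w,*A(*p),.04),onz(w,*A(*q),.04)).round(1), np.linalg.norm(onz(w,*A(*q),.04)-onz(w,*A(*p),.04)).round(4))
print('slot',ang(onz(w,*B(170,435),.08),onz(w,*B(590,320),.08)))
V=np.array([onz(w,*B(*p),.096)[:2] for p in [(50,310),(280,75),(605,150),(668,430)]])
r=23/np.cos(np.pi/6)/1000
def f(q): 
    a=q[2]-np.arange(4)*np.pi/3
    return ((q[:2]+r*np.c_[np.cos(a),np.sin(a)]-V)*1000).ravel()
best=min((least_squares(f,[.57,-.207,a0]) for a0 in np.arange(0,6,.5)),key=lambda s:s.cost)
print('nut',best.x[:2].round(4),np.degrees(best.x[2])%60, best.fun.round(1))
print('spindle',onz(w,*B(370,402),.102).round(4))
print('foot',onz(w,*A(212,397),0.004).round(4), onz(w,*A(19,397),.004).round(4),onz(w,*A(405,397),.004).round(4))
E
python3 m1.py
```

```text
bar -111.5 0.0312
bar -111.3 0.0321
bar -20.0 0.0234
bar -23.7 0.029
bar -29.5 0.0264
slot 4.881144318961481
nut [ 0.5755 -0.2096] 35.877465892979615 [ 0.   0.4 -0.4  0.4 -0.5  0.6  1.  -1.4]
spindle [ 0.5753 -0.2099  0.102 ]
foot [ 0.5779 -0.2046  0.004 ] [ 0.5265 -0.1944  0.004 ] [ 0.6294 -0.2148  0.004 ]
```

Run:
```python
from station import ctrl
from h import *
o=ctrl.get_obs(); rows(o,[.5755,-.2097,.110],down(np.radians(5.5)),5,80); 
o=dict(o); o['ee_pos']=np.array([.5755,-.2097,.110]); o['eef_rot']=Rn.from_matrix(down(np.radians(5.5))).as_euler('xyz'); rows(o,[.5755,-.2097,.052],down(np.radians(5.5)),4,80)
```

```text
[[8.6, 2.3, 0.3, -0.045, 0.0, 0.0, 80],
[12.8, 3.5, 0.5, -0.066, 0.0, 0.0, 80],
[14.0, 3.7, 0.9, -0.073, 0.0, 0.0, 80],
[12.8, 3.3, 1.0, -0.066, 0.0, 0.001, 80],
[8.6, 2.2, 0.8, -0.045, 0.0, 0.0, 80]]
end err mm [-0. -0.  0.]
[[11.8, 0.0, 0.0, 0.0, 0.0, 0.0, 80],
[17.2, 0.0, 0.0, 0.0, 0.0, 0.0, 80],
[17.2, 0.0, 0.0, 0.0, 0.0, 0.0, 80],
[11.8, 0.0, 0.0, 0.0, 0.0, 0.0, 80]]
end err mm [0. 0. 0.]<sys>:0: UserWarning: Gimbal lock detected. Setting third angle to zero since it is not possible to uniquely determine all angles.
```

>>> play_rows(
  deltas=[
    [[8.6,2.3,0.3,-0.045,0,0,80],[12.8,3.5,0.5,-0.066,0,0,80],[14,3.7,0.9,-0.073,0,0,80],[12.8,3.3,1,-0.066,0,0,80],[8.6,2.2,0.8,-0.045,0,0,80],[0,0,0,0,0,0,80]],
  ],
)

```text
time_s: 2.15
ee_pos: [0.5736, -0.2123, 0.1096]
eef_rot: [-2.023, 1.569, 2.781]
force: [0.3, -0.2, -0.6]
grip_width: 0.0799
```

Run:
```python
from station import ctrl,viewer
from h import *
o=ctrl.get_obs(); delta(o,[.5755,-.2097,.052],down(np.radians(5.5)))
w=viewer.camera('wrist'); cv2.imwrite('pics/w2.png',cv2.resize(w['img'][130:,90:420,::-1],None,fx=2,fy=2,interpolation=cv2.INTER_CUBIC))
```

```text
delta mm [57.6  2.2 -2.4] rot [-0.0042 -0.0009  0.0018] deg 0.3
```

View pics/w2.png

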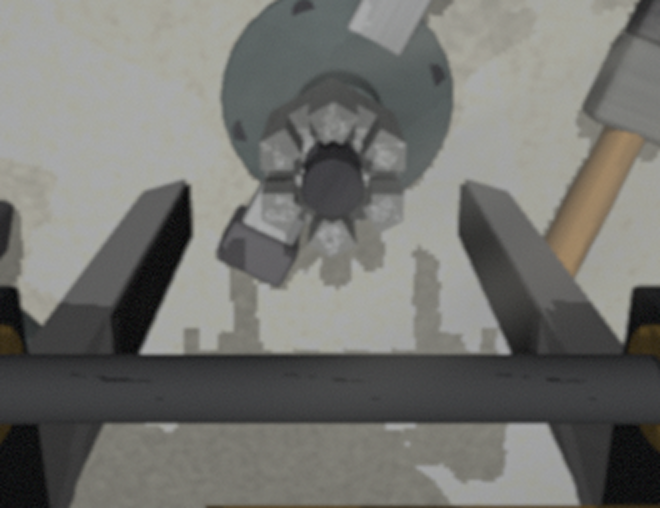

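>>> play_rows(
  deltas=[
    [[12,1.2,-1.4,-0.004,0,0,80],[17,1,-1,0,0,0,80],[17,0,0,0,0,0,70],[11.6,0,0,0,0,0,60],[0,0,0,0,0,0,54],[0,0,0,0,0,0,50]],
  ],
  grip_force=5,
)

```text
time_s: 2.8
ee_pos: [0.5768, -0.209, 0.0535]
eef_rot: [1.055, 1.57, -0.419]
force: [-0.1, -0.0, -0.1]
grip_width: 0.0519
```

Run:
```python
from station import ctrl,viewer
from h import *
o=ctrl.get_obs(); delta(o,[.5755,-.2097,.052],down(np.radians(5.5)))
w=viewer.camera('wrist'); crop(w,258,235,120,100,6,'w3.png')
```

```text
delta mm [ 1.5 -1.3  0.6] rot [ 0.0006  0.0002 -0.0003] deg 0.0
w3.png origin 198 185 scale 6
```

View pics/w3.png

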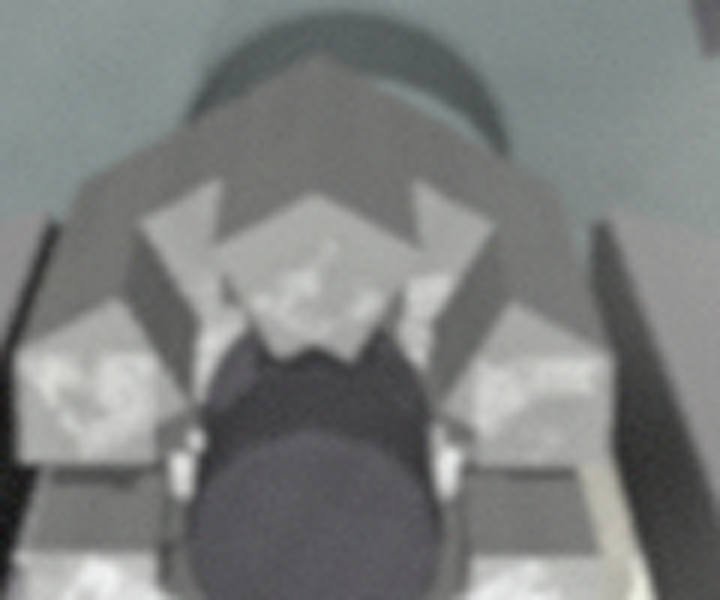

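>>> play_rows(
  deltas=[
    [[1,-1.5,0.5,0,0,0,50],[0,0,0,0,0,0,48],[0,0,0,0,0,0,46],[0,0,0,0,0,0,45],[0,0,0,0,0,0,44]],
  ],
  grip_force=5,
)

```text
time_s: 3.35
ee_pos: [0.5757, -0.2096, 0.0525]
eef_rot: [1.175, 1.569, -0.299]
force: [4.3, -0.6, 0.9]
grip_width: 0.0463
```

Run:
```python
from station import ctrl
from h import *
o=ctrl.get_obs();p,R=tool(o); print('tool force',R.T@o['force'],'moment',(R.T@o['moment']).round(3))
print('jaw yaw',np.degrees(np.arctan2(R[1,1],R[0,1])))
```

```text
tool force [-0.9091352   4.24032083  1.06271157] moment [ 0.086 -0.154  0.677]
jaw yaw 5.554380723698723
```

>>> play_rows(
  deltas=[
    [[0,0.3,0,0,0,0,42],[0,0,0,0,0,0,40],[0,0,0,0,0,0,40]],
  ],
  grip_force=25,
)

```text
time_s: 3.65
ee_pos: [0.5757, -0.2096, 0.0525]
eef_rot: [1.053, 1.57, -0.421]
force: [2.2, -0.4, 5.4]
grip_width: 0.0461
```

```bash
cat > st.py <<'E'
from station import ctrl
from h import *
o=ctrl.get_obs();p,R=tool(o); print('t',o['time_s'],'pos',p.round(4),'w',round(o['grip_width'],4),'tool force',(R.T@o['force']).round(1),'moment',(R.T@o['moment']).round(2),'jaw yaw',np.degrees(np.arctan2(R[1,1],R[0,1])).round(2),'q6',round(o['qpos'][5],2))
E
python3 st.py
```

```text
t 3.65 pos [ 0.5757 -0.2096  0.0525] w 0.0461 tool force [-5.4  2.1  0.6] moment [ 0.1  -0.04  0.34] jaw yaw 5.56 q6 -0.51
```

>>> play_rows(
  deltas=[
    [[0,0,0,0.03,0,0,40],[0,0,0,0.05,0,0,40],[0,0,0,0.05,0,0,40],[0,0,0,0.05,0,0,40],[0,0,0,0.05,0,0,40],[0,0,0,0.05,0,0,40],[0,0,0,0.05,0,0,40],[0,0,0,0.05,0,0,40],[0,0,0,0.05,0,0,40],[0,0,0,0.03,0,0,40]],
  ],
)

```text
time_s: 4.65
ee_pos: [0.5753, -0.2095, 0.0524]
eef_rot: [-0.897, 1.57, -2.833]
force: [-2.6, 0.5, 7.3]
grip_width: 0.0459
```

```bash
python3 st.py
python3 - <<'E'
from station import ctrl,viewer
from h import *
w=viewer.camera('wrist'); cv2.imwrite('pics/w4.png',cv2.resize(w['img'][100:330,120:400,::-1],None,fx=2.6,fy=2.6,interpolation=cv2.INTER_CUBIC))
E
```

```text
t 4.65 pos [ 0.5753 -0.2095  0.0524] w 0.0459 tool force [-7.3 -2.6  0.4] moment [-0.08 -0.09 -0.27] jaw yaw -20.89 q6 -0.04
```

View pics/w4.png

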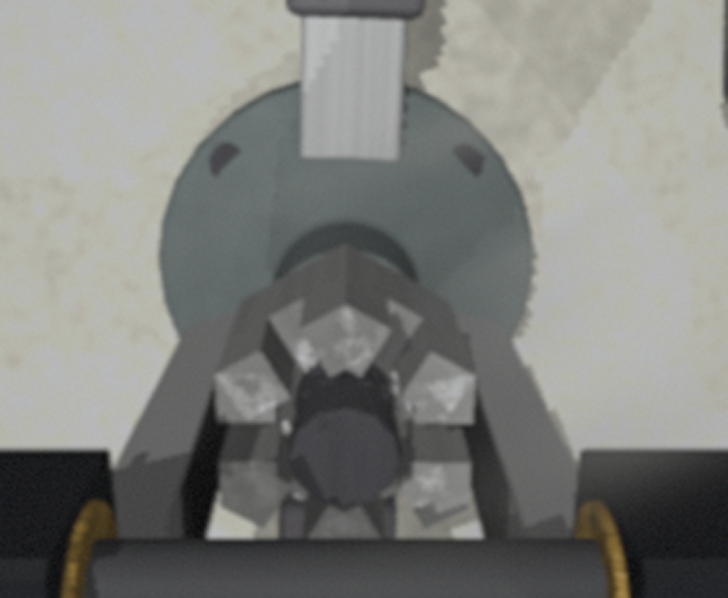

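Run:
```python
from station import ctrl,viewer
from h import *
w=viewer.camera('wrist')
crop(w,255,128,80,70,9,'w5.png')
f=lambda x,y:(120+(x+.5)/2.6-.5,100+(y+.5)/2.6-.5)
def ang(p,q): d=q-p; return np.degrees(np.arctan2(d[1],d[0]))
for (p,q) in [((302,15),(301,158)),((405,20),(400,158)),((301,158),(400,160))]: print(ang(onz(w,*f(*p),.04),onz(w,*f(*q),.04)))
```

```text
w5.png origin 215 93 scale 9
-112.18817421335098
-112.04098851126234
-22.175127390600224
```

View pics/w5.png

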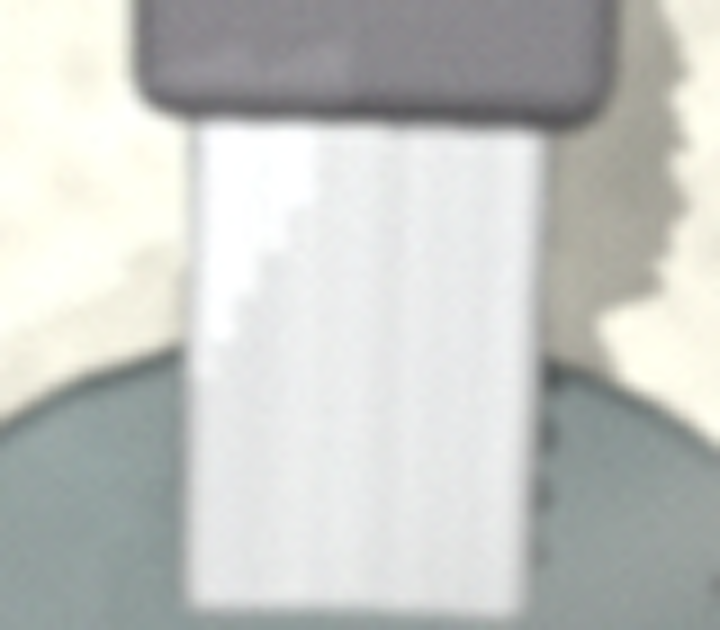

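>>> play_rows(
  deltas=[
    [[0,0,0,0.012,0,0,40],[0,0,0,0,0,0,40],[0,0,0,0,0,0,40]],
  ],
)

```text
time_s: 5.05
ee_pos: [0.5753, -0.2095, 0.0524]
eef_rot: [-0.93, 1.57, -2.876]
force: [-1.7, 0.6, 7.4]
grip_width: 0.046
```

```bash
python3 st.py
```

```text
t 5.05 pos [ 0.5753 -0.2095  0.0524] w 0.046 tool force [-7.4 -1.8  0.1] moment [ 0.05 -0.05 -0.27] jaw yaw -21.48 q6 -0.03
```

>>> play_rows(
  deltas=[
    [[0,0,0,0.005,0,0,40],[0,0,0,0,0,0,50],[0,0,0,0,0,0,60],[0,0,0,0,0,0,70],[-10,0,0,0,0,0,70],[-25,0,0,0,0,0,80],[-35,0,0,0,0,0,80],[-20,0,0,0,0,0,80],[0,0,0,0,0,0,80]],
  ],
)

```text
time_s: 5.95
ee_pos: [0.5767, -0.2099, 0.1458]
eef_rot: [1.543, 1.565, -0.408]
force: [-0.2, 0.3, 0.6]
grip_width: 0.0801
```

```bash
python3 st.py
python3 - <<'E'
from station import ctrl,viewer
from h import *
w=viewer.camera('wrist'); cv2.imwrite('pics/w6f.png',w['img'][:,:,::-1]); crop(w,256,205,90,70,8,'w6.png')
E
```

```text
t 5.95 pos [ 0.5767 -0.2099  0.1458] w 0.0801 tool force [-0.7 -0.3 -0.2] moment [-0.03 -0.07  0.05] jaw yaw -21.77 q6 -0.03
w6.png origin 211 170 scale 8
```

View pics/w6.png

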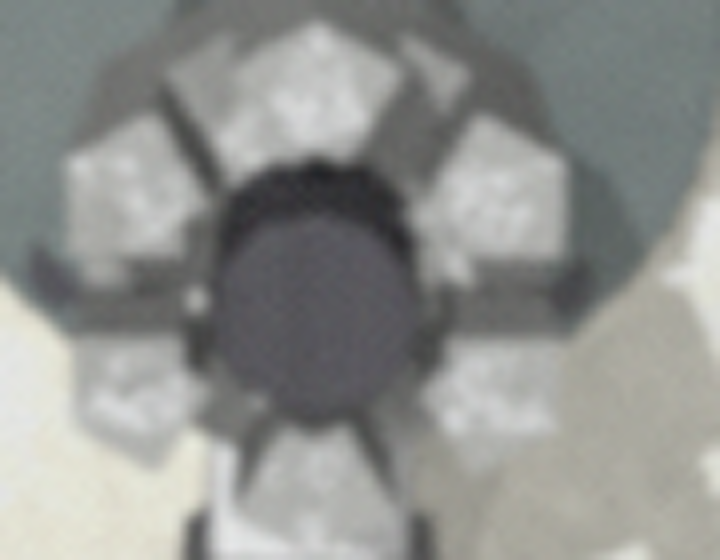

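Run:
```python
from station import ctrl,viewer
from h import *
from scipy.optimize import least_squares
w=viewer.camera('wrist')
B=lambda x,y:(211+(x+.5)/8-.5,170+(y+.5)/8-.5)
V=np.array([onz(w,*B(*p),.096)[:2] for p in [(68,160),(320,22),(570,152)]])
r=23/np.cos(np.pi/6)/1000
def f(q): 
    a=q[2]-np.arange(3)*np.pi/3
    return ((q[:2]+r*np.c_[np.cos(a),np.sin(a)]-V)*1000).ravel()
best=min((least_squares(f,[.57,-.207,a0]) for a0 in np.arange(0,6,.5)),key=lambda s:s.cost)
print('nut',best.x[:2].round(4),np.degrees(best.x[2])%60-30, best.fun.round(1))
print('spindle',onz(w,*B(316,317),.102).round(4))
print('slotL',onz(w,*B(110,299),.096).round(4),'slotR',onz(w,*B(515,297),.096).round(4), 'mid', ((onz(w,*B(110,299),.096)+onz(w,*B(515,297),.096))/2).round(4))
```

```text
nut [ 0.5771 -0.2071] -21.027343889966318 [-0.1 -0.2  0.   0.6  0.1 -0.4]
spindle [ 0.5766 -0.2068  0.102 ]
slotL [ 0.5588 -0.2     0.096 ] slotR [ 0.5936 -0.2138  0.096 ] mid [ 0.5762 -0.2069  0.096 ]
```

Run:
```python
from station import ctrl
from h import *
o=ctrl.get_obs(); rows(o,[.53,.195,.17],down(np.radians(-70)),10,70)
```

```text
[[-1.8, -12.3, -23.0, 0.054, 0.0, 0.0, 70],
[-2.5, -18.6, -30.6, 0.074, 0.0, 0.0, 70],
[-2.9, -25.0, -35.1, 0.089, 0.0, 0.0, 70],
[-3.4, -31.3, -36.4, 0.099, 0.0, 0.0, 70],
[-3.4, -36.4, -34.9, 0.105, 0.0, 0.0, 70],
[-3.5, -40.0, -30.9, 0.104, 0.0, 0.0, 70],
[-3.3, -40.8, -25.3, 0.1, 0.0, 0.0, 70],
[-3.0, -38.8, -18.9, 0.089, 0.0, 0.0, 70],
[-2.5, -33.4, -12.8, 0.074, 0.0, 0.0, 70],
[-1.8, -25.0, -7.4, 0.054, 0.0, 0.0, 70]]
end err mm [ 0.1 -0.  -0. ]
```

>>> play_rows(
  deltas=[
    [[-2,-12,-23,0.054,0,0,70],[-3,-19,-31,0.074,0,0,70],[-3,-25,-35,0.09,0,0,70],[-3,-31,-36,0.1,0,0,70],[-3,-36,-35,0.105,0,0,70],[-3,-39,-31,0.105,0,0,70],[-3,-41,-25,0.1,0,0,70],[-3,-39,-19,0.09,0,0,70],[-2,-33,-13,0.074,0,0,70],[-2,-25,-7,0.05,0,0,70]],
  ],
)

```text
time_s: 7.05
ee_pos: [0.5306, 0.1956, 0.1676]
eef_rot: [-0.107, 1.568, -2.902]
force: [-0.2, -0.4, 0.4]
grip_width: 0.0703
```

>>> play_rows(
  deltas=[
    [[0,0,0,0,0,0,70],[0,0,0,0,0,0,70]],
  ],
)

```text
time_s: 7.25
ee_pos: [0.5312, 0.1934, 0.1678]
eef_rot: [0.017, 1.569, -2.774]
force: [0.3, -0.2, -0.2]
grip_width: 0.0704
```

```bash
python3 st.py
python3 - <<'E'
from station import ctrl,viewer
from h import *
w=viewer.camera('wrist'); cv2.imwrite('pics/w7.png',cv2.resize(w['img'][:,:,::-1],(768,576),interpolation=cv2.INTER_CUBIC))
E
```

```text
t 7.25 pos [0.5312 0.1934 0.1678] w 0.0704 tool force [ 0.2  0.3 -0.2] moment [-0.04 -0.02  0.03] jaw yaw -69.91 q6 1.5
```

View pics/w7.png

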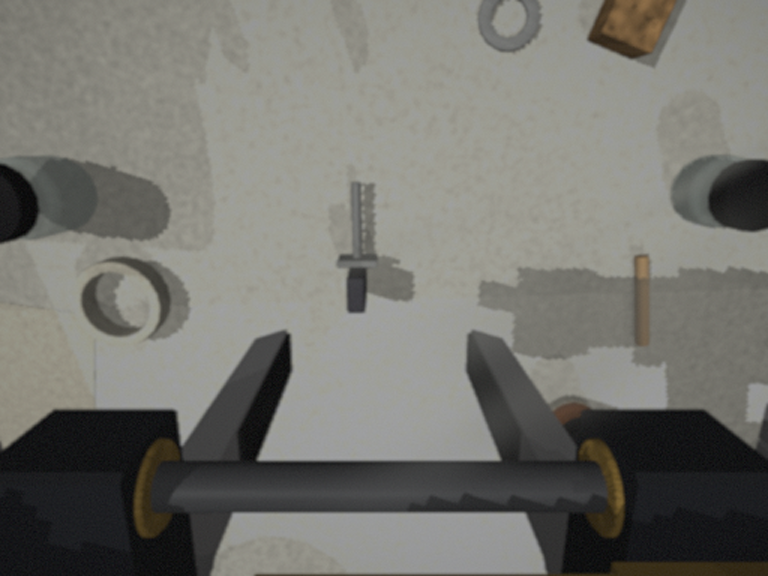

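Run:
```python
from station import ctrl,viewer
from h import *
w=viewer.camera('wrist'); crop(w,240,165,60,110,7,'w8.png')
```

```text
w8.png origin 210 110 scale 7
```

View pics/w8.png

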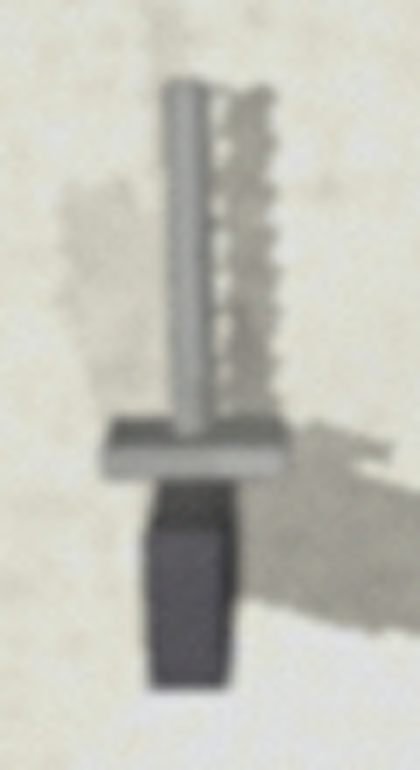

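Run:
```python
from station import ctrl,viewer
from h import *
w=viewer.camera('wrist'); o=ctrl.get_obs()
B=lambda x,y:(210+(x+.5)/7-.5,110+(y+.5)/7-.5)
t=onz(w,*B(186,82),.012); s=onz(w,*B(194,432),.012); d=t-s; print('tip',t.round(4),'sh',s.round(4),'len',np.linalg.norm(d).round(4),'yaw',np.degrees(np.arctan2(d[1],d[0])).round(2))
g=onz(w,*B(190,606),.056); print('grip',g.round(4), np.linalg.norm((s-g)[:2])); 
y=np.degrees(np.arctan2(d[1],d[0])); u=d/np.linalg.norm(d); gc=g.copy(); print('grip from shoulder',(s-.017*u).round(4), 'from tip',(t-.069*u).round(4))
rows(o,[g[0],g[1],.07],down(np.radians(y-90)),5,50)
```

```text
tip [0.5809 0.2281 0.012 ] sh [0.5321 0.2098 0.012 ] len 0.0521 yaw 20.53
grip [0.519  0.2037 0.056 ] 0.01448488774947382
grip from shoulder [0.5162 0.2038 0.012 ] from tip [0.5163 0.2039 0.012 ]
[[15.0, -2.3, 1.2, -0.002, 0.0, 0.0, 50],
[22.0, -3.3, 1.8, -0.002, 0.0, 0.0, 50],
[24.5, -3.7, 2.0, -0.002, 0.001, 0.0, 50],
[22.0, -3.4, 1.8, -0.003, 0.0, 0.0, 50],
[15.0, -2.3, 1.2, -0.001, 0.0, 0.0, 50]]
end err mm [-0.  -0.1 -0. ]
```

>>> play_rows(
  deltas=[
    [[15,-2,2,-0.008,0,0,50],[22,-3,2,0,0,0,50],[25,-4,2.5,0,0,0,50],[22,-3,2.5,0,0,0,50],[14,-3,1,0,0,0,50],[0,0,0,0,0,0,50]],
  ],
)

```text
time_s: 8.0
ee_pos: [0.5163, 0.2035, 0.0694]
eef_rot: [-0.054, 1.568, -2.839]
force: [-0.5, -0.0, -0.1]
grip_width: 0.05
```

Run:
```python
from station import ctrl,viewer
from h import *
o=ctrl.get_obs(); delta(o,[.5165,.2038,.015],down(np.radians(20.5-90)))
w=viewer.camera('wrist'); crop(w,245,230,150,130,5,'w9.png')
```

```text
delta mm [54.4 -0.2 -0.5] rot [-0.0014  0.003   0.0002] deg 0.2
w9.png origin 170 165 scale 5
```

View pics/w9.png

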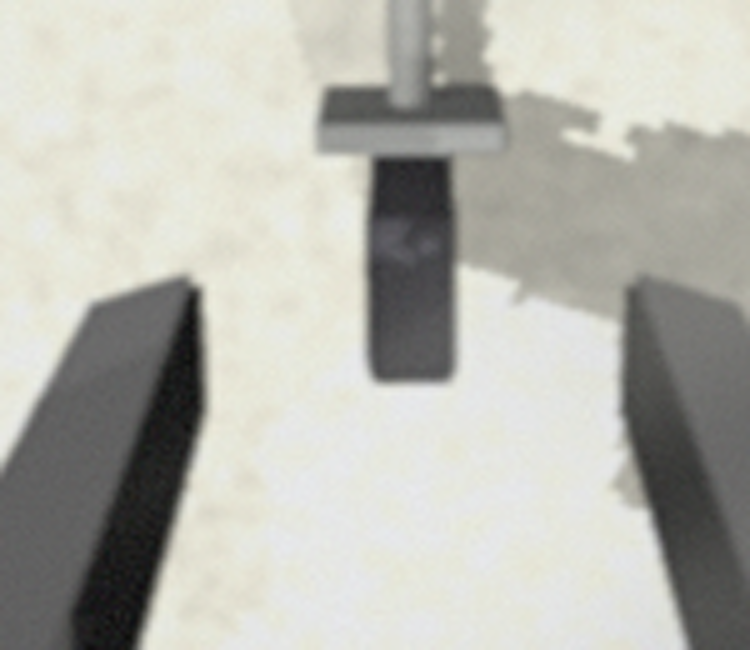

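Run:
```python
from station import ctrl,viewer
from h import *
o=ctrl.get_obs();w=viewer.camera('wrist');p,R=tool(o)
f=lambda q:((np.array(q)-[170,165]+.5)*5-.5).round(0)
print('tcp',f(proj(w,p)),'tip z+-8', f(proj(w,p+R@[0,-.025,.008])),f(proj(w,p+R@[0,-.025,-.008])),'tcp at .056',f(proj(w,[p[0],p[1],.056])))
print('grip top',onz(w,170+411/5,165+298/5,.056))
```

```text
tcp [414. 361.] tip z+-8 [208. 422.] [204. 299.] tcp at .056 [414. 314.]
grip top [0.51889162 0.20452285 0.056     ]
```

>>> play_rows(
  deltas=[
    [[12,0,0,0,0,0,40],[18,0,0,0,0.003,0,40],[16,0,0,0,0,0,36],[8,0,0,0,0,0,30],[0,0,0,0,0,0,20],[0,0,0,0,0,0,14],[0,0,0,0,0,0,10],[0,0,0,0,0,0,6]],
  ],
  grip_force=12,
)

```text
time_s: 8.9
ee_pos: [0.5176, 0.2043, 0.0178]
eef_rot: [3.12, 1.567, 0.335]
force: [-0.3, -0.3, 2.3]
grip_width: 0.0115
```

```bash
python3 st.py
```

```text
t 8.9 pos [0.5176 0.2043 0.0178] w 0.0115 tool force [-2.3  0.2  0.4] moment [-0.06 -0.09  0.06] jaw yaw -69.55 q6 1.52
```

>>> play_rows(
  deltas=[
    [[-5,0,0,0,0,0,6],[-20,0,0,0,0,0,6],[-35,0,0,0,0,0,6],[-35,0,0,0,0,0,6],[-20,0,0,0,0,0,6],[0,0,0,0,0,0,6]],
  ],
  grip_force=15,
)

```text
time_s: 9.5
ee_pos: [0.518, 0.2045, 0.1353]
eef_rot: [3.113, 1.562, 0.329]
force: [-0.9, 0.5, -1.8]
grip_width: 0.0119
```

```bash
python3 st.py
python3 - <<'E'
from station import ctrl,viewer
from h import *
w=viewer.camera('wrist'); crop(w,255,200,130,180,4,'w10.png'); 
o=ctrl.get_obs();p,R=tool(o); f=lambda q:((np.array(q)-[190,110]+.5)*4-.5).round(0)
print('pred shoulder',f(proj(w,p+R@[.0058,0,-.017])),'tip',f(proj(w,p+R@[.0058,0,-.069])))
S=[.575,-.207]
rows(o,[.4965,-.178,.15],down(np.radians(-111.8)),10,6)
E
```

```text
t 9.5 pos [0.518  0.2045 0.1353] w 0.0119 tool force [ 1.8 -0.8  0.6] moment [ 0.03 -0.02  0.01] jaw yaw -69.56 q6 1.52
w10.png origin 190 110 scale 4
pred shoulder [251. 390.] tip [251.  43.]
[[-1.1, 22.5, 9.8, 0.047, 0.0, 0.0, 6],
[-1.6, 31.4, 12.0, 0.065, -0.001, 0.0, 6],
[-1.9, 38.8, 11.9, 0.078, 0.0, 0.0, 6],
[-2.0, 44.1, 9.9, 0.087, -0.001, 0.001, 6],
[-2.2, 47.0, 6.3, 0.092, -0.001, 0.0, 6],
[-2.1, 47.4, 2.0, 0.091, 0.0, 0.0, 6],
[-2.0, 45.1, -2.2, 0.087, -0.001, 0.0, 6],
[-1.8, 40.2, -5.5, 0.078, 0.0, 0.001, 6],
[-1.5, 32.9, -7.2, 0.065, -0.001, 0.0, 6],
[-1.1, 23.6, -6.7, 0.047, 0.0, 0.0, 6]]
end err mm [ 0.  0. -0.]
```

View pics/w10.png

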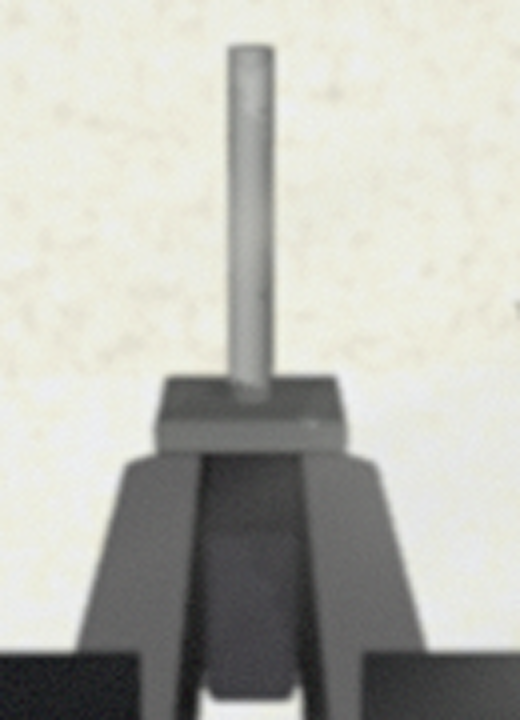

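```bash
python3 st.py
python3 - <<'E'
from station import ctrl,viewer
from h import *
o=ctrl.get_obs();p,R=tool(o); print(R.round(4))
rows(o,[.480,-.1705,.12],down(np.radians(-111.8)),10,6)
E
```

```text
t 9.55 pos [0.5172 0.2042 0.1331] w 0.0118 tool force [ 1.8 -0.3 -0.1] moment [-0.04 -0.01  0.01] jaw yaw -69.55 q6 1.52
[[ 5.100e-03  3.493e-01 -9.370e-01]
 [ 1.800e-03 -9.370e-01 -3.493e-01]
 [-1.000e+00  1.000e-04 -5.400e-03]]
[[0.8, 21.6, 10.6, 0.047, 0.0, 0.0, 6],
[1.1, 30.4, 13.2, 0.065, -0.001, 0.0, 6],
[1.3, 37.6, 13.4, 0.078, 0.0, 0.0, 6],
[1.4, 42.9, 11.7, 0.087, -0.001, 0.001, 6],
[1.6, 45.9, 8.3, 0.092, -0.001, 0.0, 6],
[1.6, 46.6, 4.1, 0.091, 0.0, 0.0, 6],
[1.5, 44.4, -0.2, 0.087, -0.001, 0.0, 6],
[1.4, 39.7, -3.6, 0.078, 0.0, 0.001, 6],
[1.1, 32.7, -5.6, 0.065, -0.001, 0.0, 6],
[0.9, 23.4, -5.6, 0.047, 0.0, 0.0, 6]]
end err mm [-0. -0.  0.]
```

>>> play_rows(
  deltas=[
    [[1,22,11,0.047,0,0,6],[1,30,13,0.065,0,0,6],[1,38,13,0.078,-0.001,0,6],[1.5,43,12,0.087,-0.001,0,6],[1.5,46,8,0.092,-0.001,0,6],[1.5,47,4,0.091,-0.001,0,6],[1.5,44,0,0.087,0,0,6],[1.5,40,-4,0.078,0,0,6],[1,33,-6,0.065,0,0,6],[1,23,-6,0.047,0,0,6]],
  ],
)

```text
time_s: 10.55
ee_pos: [0.4799, -0.1735, 0.1176]
eef_rot: [-0.064, 1.567, 2.693]
force: [0.9, -0.4, -1.4]
grip_width: 0.0121
```

>>> play_rows(
  deltas=[
    [[0,0,0,0,0,0,6],[0,0,0,0,0,0,6]],
  ],
)

```text
time_s: 10.75
ee_pos: [0.4804, -0.1714, 0.118]
eef_rot: [-0.154, 1.567, 2.607]
force: [1.1, 1.3, -1.0]
grip_width: 0.0121
```

```bash
python3 st.py
python3 - <<'E'
from station import ctrl,viewer
from h import *
o=ctrl.get_obs();p,R=tool(o); print(R.round(4)); delta(o,[.480,-.1705,.0913],down(np.radians(-111.8)))
w=viewer.camera('wrist'); crop(w,255,160,180,200,4,'w11.png');
E
```

```text
t 10.75 pos [ 0.4804 -0.1714  0.118 ] w 0.0121 tool force [ 1.  -1.6 -0.5] moment [-0.02 -0.04 -0.08] jaw yaw -111.79 q6 1.54
[[-3.000e-03 -3.712e-01 -9.286e-01]
 [ 1.800e-03 -9.286e-01  3.712e-01]
 [-1.000e+00 -5.000e-04  3.500e-03]]
delta mm [26.7 -0.7  0.6] rot [0.0002 0.0035 0.0005] deg 0.2
w11.png origin 165 60 scale 4
```

View pics/w11.png

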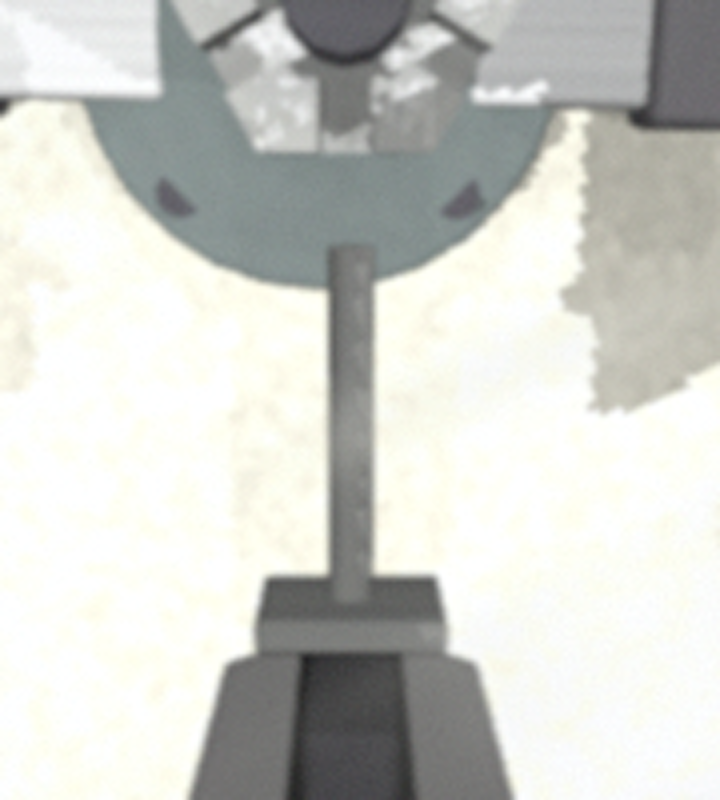

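>>> play_rows(
  deltas=[
    [[5,-0.4,0,0,0.003,0,6],[9,-0.4,0,0,0.004,0,6],[9,0,0,0,0,0,6],[3.7,0,0,0,0,0,6],[0,0,0,0,0,0,6],[0,0,0,0,0,0,6]],
  ],
)

```text
time_s: 11.4
ee_pos: [0.4815, -0.171, 0.0925]
eef_rot: [-3.093, 1.565, -0.332]
force: [0.5, 0.7, -1.1]
grip_width: 0.0119
```

```bash
python3 st.py
python3 - <<'E'
from station import ctrl,viewer
from h import *
o=ctrl.get_obs();p,R=tool(o); print(R.round(4)); delta(o,[.480,-.1705,.0913],down(np.radians(-111.8)))
w=viewer.camera('wrist'); crop(w,250,120,100,140,5,'w12.png'); 
s=viewer.camera('scene'); crop(s,225,200,120,100,6,'s12.png')
E
```

```text
t 11.4 pos [ 0.4815 -0.171   0.0925] w 0.0119 tool force [ 1.1 -0.8 -0.2] moment [ 0.01 -0.08 -0.06] jaw yaw -111.78 q6 1.54
[[ 5.400e-03 -3.711e-01 -9.286e-01]
 [-1.900e-03 -9.286e-01  3.711e-01]
 [-1.000e+00 -3.000e-04 -5.700e-03]]
delta mm [1.2 0.1 1.6] rot [ 0.0003 -0.0057  0.0003] deg 0.3
w12.png origin 200 50 scale 5
s12.png origin 165 150 scale 6
```

View pics/w12.png

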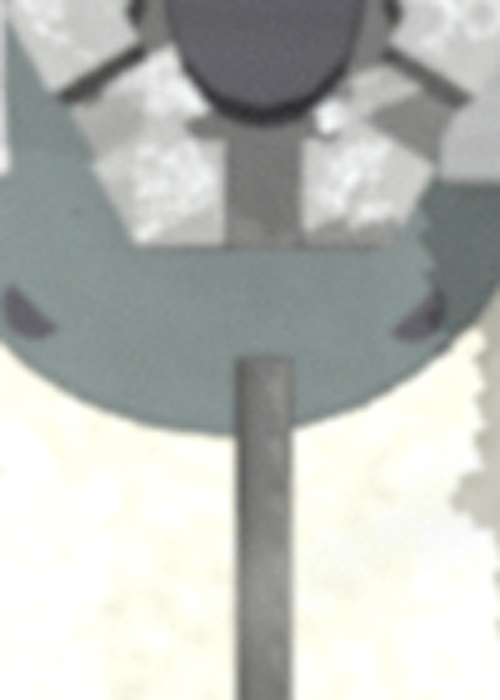

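View pics/s12.png

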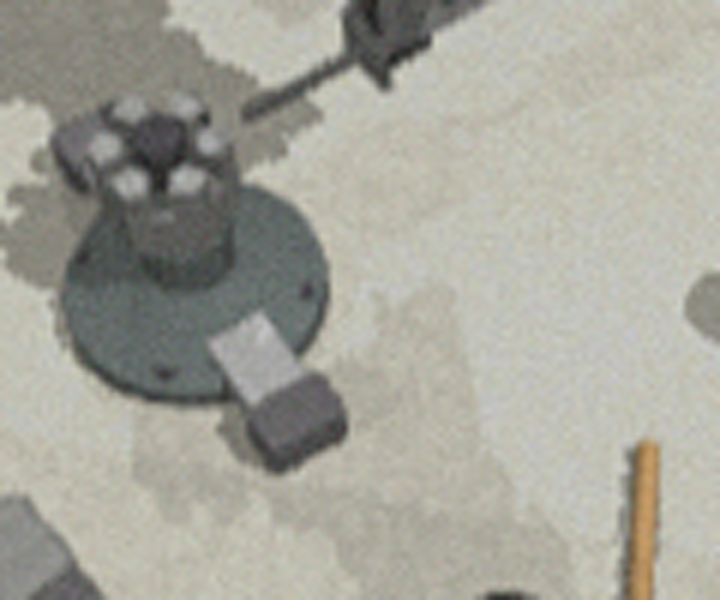

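>>> play_rows(
  deltas=[
    [[1.2,0,0,0,0,0,6],[0,0,-3,0,0,0,6],[0,0,-3,0,0,0,6],[0,0,-3,0,0,0,6],[0,0,-3,0,0,0,6],[0.1,0,-2,0,0,0,6],[0,0,-2,0,0,0,6],[0,0,-2,0,0,0,6],[0,0,0,0,0,0,6]],
  ],
)

```text
time_s: 12.4
ee_pos: [0.4983, -0.1777, 0.0913]
eef_rot: [-3.097, 1.565, -0.335]
force: [-0.2, -0.1, -1.2]
grip_width: 0.012
```

```bash
python3 st.py
python3 - <<'E'
from station import ctrl,viewer
from h import *
o=ctrl.get_obs();p,R=tool(o); print(R[:,0].round(4)); u=np.array([.9285,-.3714]);n=np.array([.3714,.9285]);N=np.array([.5753,-.2095]);print('along',((N-p[:2])@u).round(4),'lat',((N-p[:2])@n).round(4))
w=viewer.camera('wrist'); crop(w,250,130,100,140,5,'w13.png');
E
```

```text
t 12.4 pos [ 0.4983 -0.1777  0.0913] w 0.012 tool force [1.2 0.2 0.2] moment [ 0.02  0.01 -0.07] jaw yaw -111.79 q6 1.54
[ 0.0054 -0.0019 -1.    ]
along 0.0833 lat -0.0009
w13.png origin 200 60 scale 5
```

View pics/w13.png

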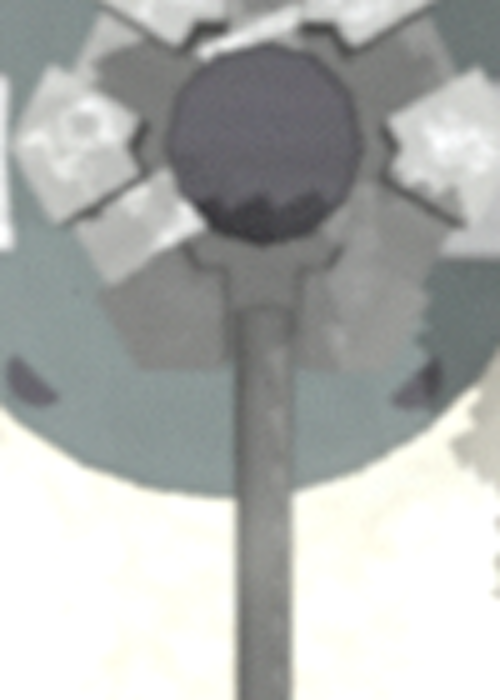

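>>> play_rows(
  deltas=[
    [[0,0,-2,0,0,0,6],[0,0,-1.5,0,0,0,6],[0,0,-1,0,0,0,6],[0,0,-1,0,0,0,6],[0,0,-1,0,0,0,6],[0,0,-1,0,0,0,6],[0,0,0,0,0,0,6]],
  ],
)

```text
time_s: 13.15
ee_pos: [0.5052, -0.1805, 0.0913]
eef_rot: [-3.093, 1.565, -0.332]
force: [-0.5, 0.7, -1.9]
grip_width: 0.0121
```

```bash
cat > st2.py <<'E'
import runpy; runpy.run_path('st.py')
from station import ctrl
from h import *
o=ctrl.get_obs();p,R=tool(o); print(R[:,0].round(4)); u=np.array([.9285,-.3714]);n=np.array([.3714,.9285]);N=np.array([.5753,-.2095]);print('along',((N-p[:2])@u).round(4),'lat',((N-p[:2])@n).round(4))
E
python3 st2.py
```

```text
t 13.15 pos [ 0.5052 -0.1805  0.0913] w 0.0121 tool force [ 1.9 -0.4  0.7] moment [-0.02 -0.02 -0.04] jaw yaw -111.78 q6 1.54
[ 0.0053 -0.0018 -1.    ]
along 0.0759 lat -0.0009
```

>>> play_rows(
  deltas=[
    [[0,0,-1,0,0,0,6],[0,0,-1,0,0,0,6],[0,0,-1,0,0,0,6],[0,0,0,0,0,0,6]],
  ],
)

```text
time_s: 13.55
ee_pos: [0.508, -0.1816, 0.0914]
eef_rot: [-3.092, 1.565, -0.331]
force: [-0.7, -1.0, -0.8]
grip_width: 0.0117
```

```bash
python3 st2.py
```

```text
t 13.55 pos [ 0.508  -0.1816  0.0914] w 0.0117 tool force [0.8 1.2 0.2] moment [ 0.01  0.04 -0.06] jaw yaw -111.78 q6 1.54
[ 0.0054 -0.0019 -1.    ]
along 0.0729 lat -0.0009
```

>>> play_rows(
  deltas=[
    [[0,0,-1,0,0,0,6],[0,0,-1,0,0,0,6],[0,0,-1,0,0,0,6],[0,0,-1,0,0,0,6],[0,0,0,0,0,0,6]],
  ],
)

```text
time_s: 14.05
ee_pos: [0.5117, -0.1831, 0.0914]
eef_rot: [-3.095, 1.565, -0.334]
force: [-0.2, 0.5, -1.9]
grip_width: 0.0117
```

```bash
python3 st2.py
python3 - <<'E'
from station import viewer
from h import *
w=viewer.camera('wrist'); crop(w,250,170,120,140,5,'w14.png')
E
```

```text
t 14.05 pos [ 0.5117 -0.1831  0.0914] w 0.0117 tool force [ 1.9 -0.4  0.4] moment [ 0.03 -0.02 -0.04] jaw yaw -111.78 q6 1.54
[ 0.0054 -0.0019 -1.    ]
along 0.0689 lat -0.0009
w14.png origin 190 100 scale 5
```

View pics/w14.png

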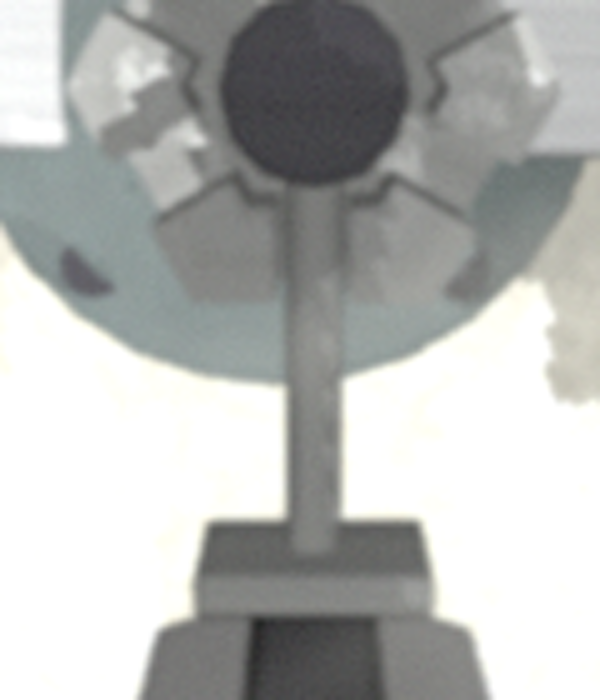

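>>> play_rows(
  deltas=[
    [[0,0,-1.5,0,0,0,6],[0,0,-1.5,0,0,0,6],[0,0,-1.5,0,0,0,6],[0,0,-1.5,0,0,0,6],[0,0,-1.5,0,0,0,6],[0,0,-1.5,0,0,0,6],[0,0,0,0,0,0,6]],
  ],
)

```text
time_s: 14.8
ee_pos: [0.5201, -0.1864, 0.0914]
eef_rot: [-3.094, 1.565, -0.332]
force: [0.7, -0.2, -1.4]
grip_width: 0.0119
```

```bash
python3 st2.py
```

```text
t 14.8 pos [ 0.5201 -0.1864  0.0914] w 0.0119 tool force [ 1.4 -0.1 -0.7] moment [-0.02 -0.13 -0.02] jaw yaw -111.78 q6 1.54
[ 0.0054 -0.0019 -1.    ]
along 0.0598 lat -0.0009
```

>>> play_rows(
  deltas=[
    [[0,0,-1.5,0,0,0,6],[0,0,-1.5,0,0,0,6],[0,0,-1.5,0,0,0,6],[0,0,-1.5,0,0,0,6],[0,0,-1.5,0,0,0,6],[0,0,-1.5,0,0,0,6],[0,0,-1.5,0,0,0,6],[0,0,-1.5,0,0,0,6],[0,0,0,0,0,0,6]],
  ],
)

```text
time_s: 15.7
ee_pos: [0.5312, -0.1909, 0.0915]
eef_rot: [-3.102, 1.565, -0.34]
force: [-0.0, -0.0, -1.2]
grip_width: 0.012
```

```bash
python3 st2.py
python3 - <<'E'
from station import viewer
from h import *
w=viewer.camera('wrist'); crop(w,250,180,120,140,5,'w15.png')
E
```

```text
t 15.7 pos [ 0.5312 -0.1909  0.0915] w 0.012 tool force [1.2 0.  0. ] moment [-0.05 -0.01 -0.04] jaw yaw -111.78 q6 1.54
[ 0.0054 -0.0019 -1.    ]
along 0.0478 lat -0.0009
w15.png origin 190 110 scale 5
```

View pics/w15.png

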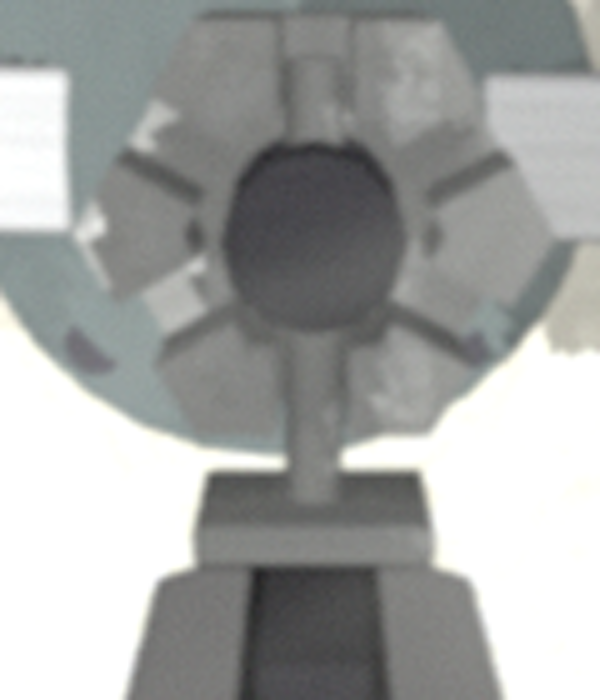

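>>> play_rows(
  deltas=[
    [[0,0,-1.5,0,0,0,6],[0,0,-1.5,0,0,0,6],[0,0,-1.5,0,0,0,6],[0,0,-1,0,0,0,6],[0,0,-0.7,0,0,0,6],[0,0,0,0,0,0,6]],
  ],
)

```text
time_s: 16.35
ee_pos: [0.5369, -0.1932, 0.0915]
eef_rot: [-3.098, 1.565, -0.337]
force: [0.5, 0.6, -0.7]
grip_width: 0.0121
```

```bash
python3 st2.py
```

```text
t 16.35 pos [ 0.5369 -0.1932  0.0915] w 0.0121 tool force [ 0.7 -0.7 -0.2] moment [-0.    0.   -0.07] jaw yaw -111.78 q6 1.54
[ 0.0053 -0.0019 -1.    ]
along 0.0417 lat -0.0009
```

>>> play_rows(
  deltas=[
    [[0,0,-0.5,0,0,0,6],[0,0,-0.5,0,0,0,6],[0,0,0,0,0,0,6]],
  ],
)

```text
time_s: 16.65
ee_pos: [0.5378, -0.1935, 0.0915]
eef_rot: [-3.088, 1.565, -0.327]
force: [0.4, -0.5, -1.7]
grip_width: 0.0118
```

```bash
python3 st2.py
python3 - <<'E'
from station import viewer
from h import *
w=viewer.camera('wrist'); crop(w,250,180,120,140,5,'w16.png')
E
```

```text
t 16.65 pos [ 0.5378 -0.1935  0.0915] w 0.0118 tool force [ 1.7  0.3 -0.5] moment [-0.02 -0.02  0.02] jaw yaw -111.79 q6 1.54
[ 0.0054 -0.0018 -1.    ]
along 0.0407 lat -0.0009
w16.png origin 190 110 scale 5
```

View pics/w16.png

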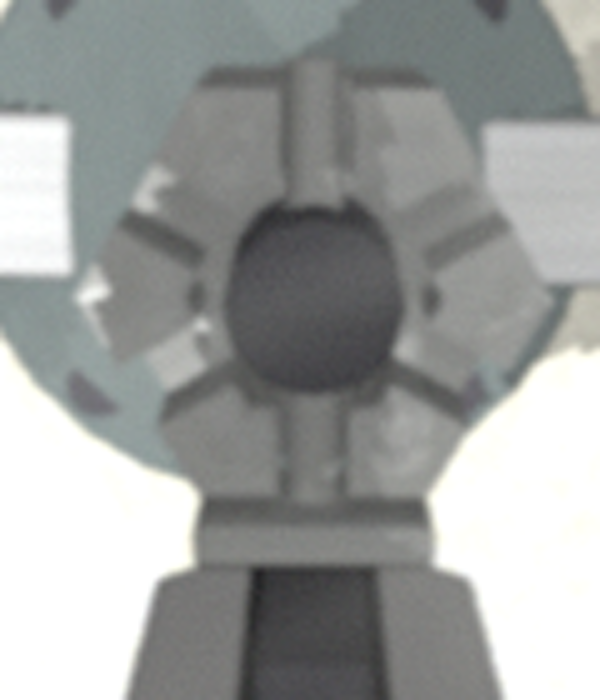

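>>> play_rows(
  deltas=[
    [[0,0,-0.5,0,0,0,6],[0,0,-0.5,0,0,0,6],[0,0,-0.3,0,0,0,6],[0,0,0,0,0,0,6]],
  ],
)

```text
time_s: 17.1
ee_pos: [0.539, -0.194, 0.0915]
eef_rot: [-3.097, 1.565, -0.336]
force: [0.3, -0.3, -0.1]
grip_width: 0.012
```

```bash
python3 st2.py
```

```text
t 17.1 pos [ 0.539  -0.194   0.0915] w 0.012 tool force [ 0.1  0.2 -0.4] moment [ 0.03 -0.09 -0.05] jaw yaw -111.78 q6 1.54
[ 0.0053 -0.0019 -1.    ]
along 0.0395 lat -0.0009
```

>>> play_rows(
  deltas=[
    [[0,0,-0.5,0,0,0,6],[0,0,-0.3,0,0,0,6],[0,0,0,0,0,0,6]],
  ],
)

```text
time_s: 17.4
ee_pos: [0.5398, -0.1943, 0.0915]
eef_rot: [-3.094, 1.565, -0.333]
force: [-0.5, 0.3, -1.3]
grip_width: 0.0118
```

```bash
python3 st2.py
```

```text
t 17.4 pos [ 0.5398 -0.1943  0.0915] w 0.0118 tool force [ 1.3 -0.1  0.6] moment [-0.03 -0.08 -0.07] jaw yaw -111.78 q6 1.54
[ 0.0054 -0.0019 -1.    ]
along 0.0386 lat -0.0009
```

>>> play_rows(
  deltas=[
    [[0,0,-0.5,0,0,0,6],[0,0,-0.3,0,0,0,6],[0,0,0,0,0,0,6]],
  ],
)

```text
time_s: 17.7
ee_pos: [0.5405, -0.1946, 0.0916]
eef_rot: [-3.095, 1.565, -0.334]
force: [0.0, 0.1, -1.5]
grip_width: 0.012
```

```bash
python3 st2.py
```

```text
t 17.7 pos [ 0.5405 -0.1946  0.0916] w 0.012 tool force [ 1.5 -0.1  0. ] moment [ 0.04 -0.04 -0.1 ] jaw yaw -111.78 q6 1.54
[ 0.0054 -0.0019 -1.    ]
along 0.0378 lat -0.0009
```

>>> play_rows(
  deltas=[
    [[0,0,-0.4,0,0,0,6],[0,0,-0.2,0,0,0,6],[0,0,0,0,0,0,6]],
  ],
)

```text
time_s: 18.0
ee_pos: [0.5408, -0.1947, 0.0915]
eef_rot: [-3.089, 1.566, -0.327]
force: [-2.6, 1.7, 0.3]
grip_width: 0.0121
```

```bash
python3 st2.py
python3 - <<'E'
from station import viewer
from h import *
w=viewer.camera('wrist'); crop(w,250,190,120,120,6,'w17.png')
E
```

```text
t 18.0 pos [ 0.5408 -0.1947  0.0915] w 0.0121 tool force [-0.3 -0.6  3.1] moment [ 0.04 -0.51 -0.02] jaw yaw -111.78 q6 1.54
[ 0.0048 -0.0016 -1.    ]
along 0.0375 lat -0.0009
w17.png origin 190 130 scale 6
```

View pics/w17.png

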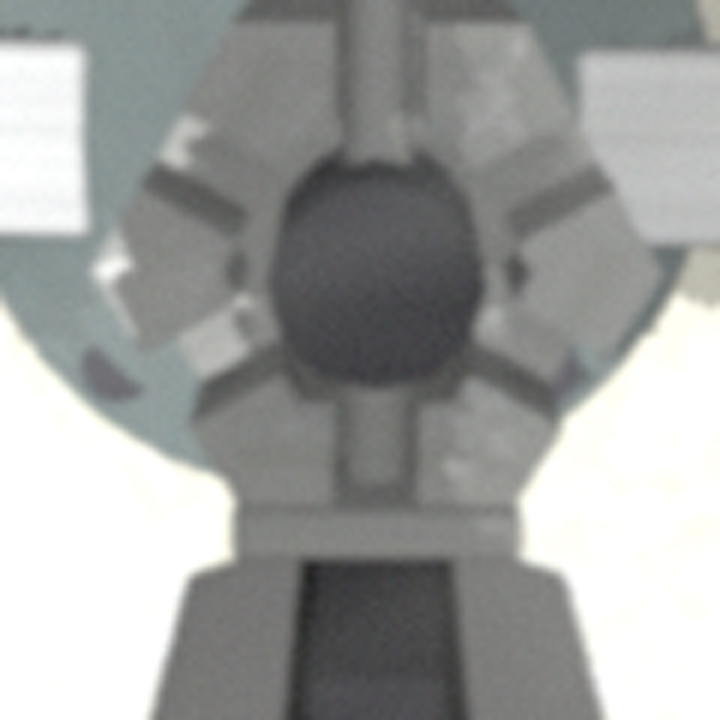

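>>> play_rows(
  deltas=[
    [[0.2,0,0.2,0,0,0,6],[0,0,0,0,0,0,10],[0,0,0,0,0,0,14],[0,0,0,0,0,0,20],[0,0,0,0,0,0,35],[0,0,0,0,0,0,50],[0,0,0,0,0,0,50],[0,0,0,0,0,0,50]],
  ],
  grip_force=5,
)

```text
time_s: 18.85
ee_pos: [0.541, -0.1949, 0.0915]
eef_rot: [-3.112, 1.565, -0.351]
force: [-1.6, -0.6, 0.2]
grip_width: 0.0481
```

```bash
python3 st2.py
python3 - <<'E'
from station import viewer
from h import *
w=viewer.camera('wrist'); crop(w,250,190,120,120,6,'w18.png')
E
```

```text
t 18.85 pos [ 0.541  -0.1949  0.0915] w 0.0481 tool force [-0.2  1.2  1.2] moment [-0.01 -0.03 -0.06] jaw yaw -111.79 q6 1.54
[ 0.0058 -0.0021 -1.    ]
along 0.0373 lat -0.0008
w18.png origin 190 130 scale 6
```

View pics/w18.png

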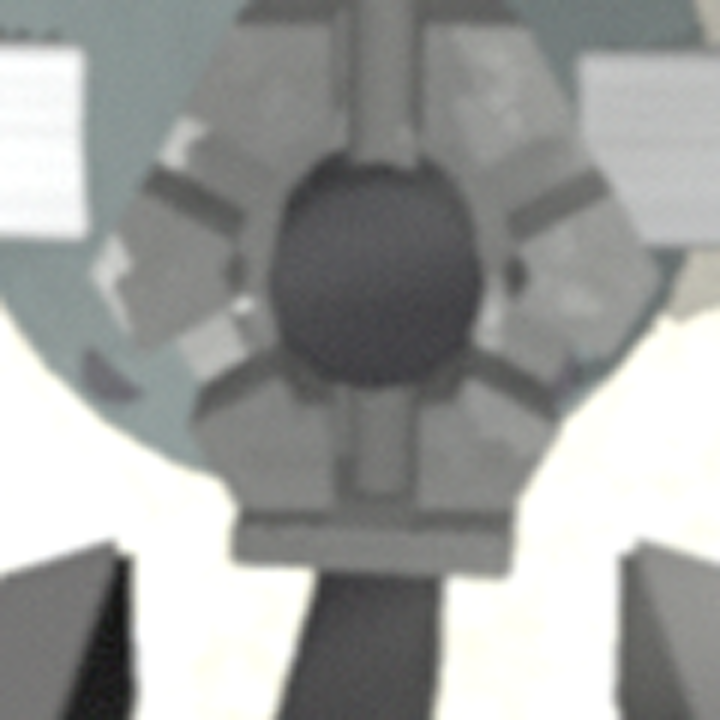

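>>> play_rows(
  deltas=[
    [[0,0,0,0,0,0,70],[0,0,0,0,0,0,80],[0,0,0,0,0,0,80]],
  ],
)

```text
time_s: 19.2
ee_pos: [0.5409, -0.1948, 0.0914]
eef_rot: [-3.095, 1.565, -0.334]
force: [0.1, -0.1, -0.8]
grip_width: 0.0706
```

```bash
python3 st2.py
python3 - <<'E'
from station import viewer
from h import *
w=viewer.camera('wrist'); crop(w,250,230,180,170,4,'w19.png')
s=viewer.camera('scene'); crop(s,200,190,120,100,6,'s19.png')
E
```

```text
t 19.2 pos [ 0.5409 -0.1948  0.0914] w 0.0706 tool force [ 0.8  0.1 -0.1] moment [ 0.   -0.03 -0.02] jaw yaw -111.78 q6 1.54
[ 0.0054 -0.0019 -1.    ]
along 0.0375 lat -0.0009
w19.png origin 160 145 scale 4
s19.png origin 140 140 scale 6
```

View pics/w19.png

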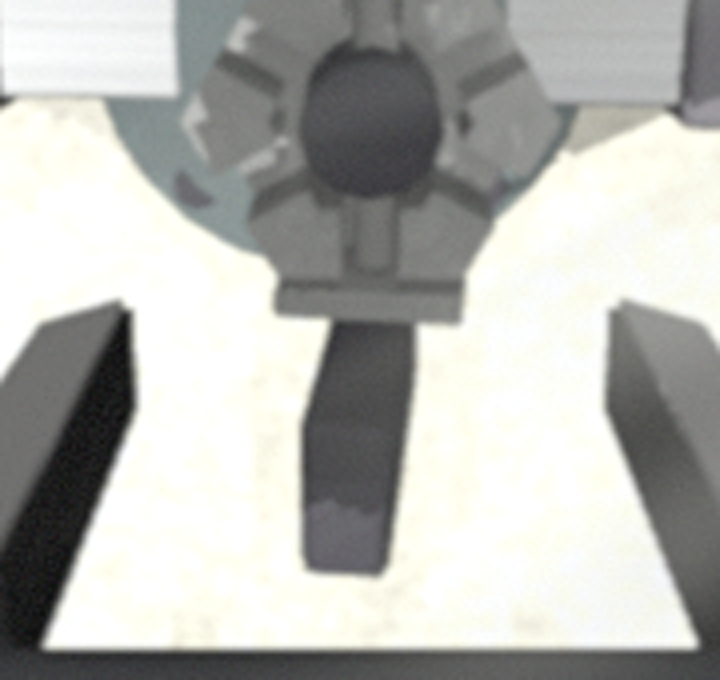

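View pics/s19.png

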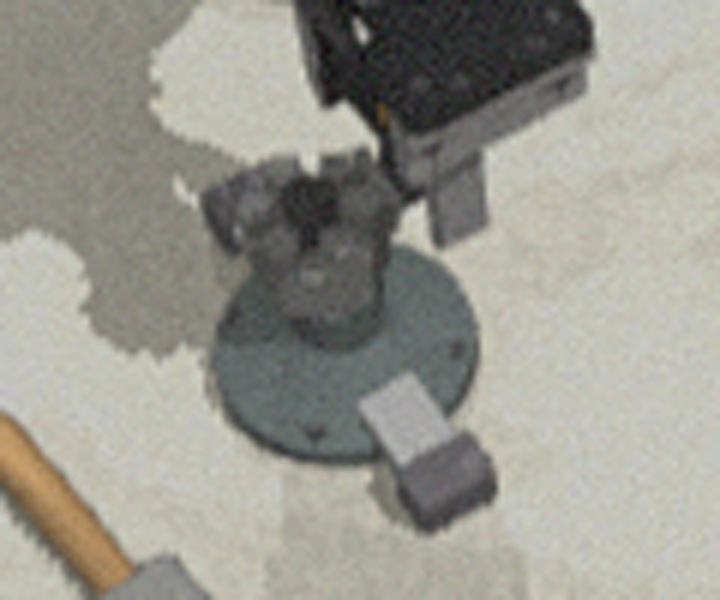

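>>> play_rows(
  deltas=[
    [[-5,0,0,0,0,0,80],[-20,0,0,0,0,0,80],[-35,0,0,0,0,0,80],[-25,0,10,0,0,0,80],[-10,0,10,0,0,0,80],[0,0,0,0,0,0,80],[0,0,0,0,0,0,80]],
  ],
)

```text
time_s: 20.0
ee_pos: [0.5218, -0.1872, 0.1861]
eef_rot: [-3.097, 1.565, -0.335]
force: [1.0, 0.1, 0.1]
grip_width: 0.08
```

```bash
python3 st2.py
python3 - <<'E'
from station import viewer
from h import *
w=viewer.camera('wrist'); crop(w,250,150,140,170,4,'w20.png')
E
```

```text
t 20.0 pos [ 0.5218 -0.1872  0.1861] w 0.08 tool force [-0.1 -0.5 -0.9] moment [-0.01 -0.03 -0.03] jaw yaw -111.79 q6 1.54
[ 0.0054 -0.0019 -1.    ]
along 0.058 lat -0.0008
w20.png origin 180 65 scale 4
```

View pics/w20.png

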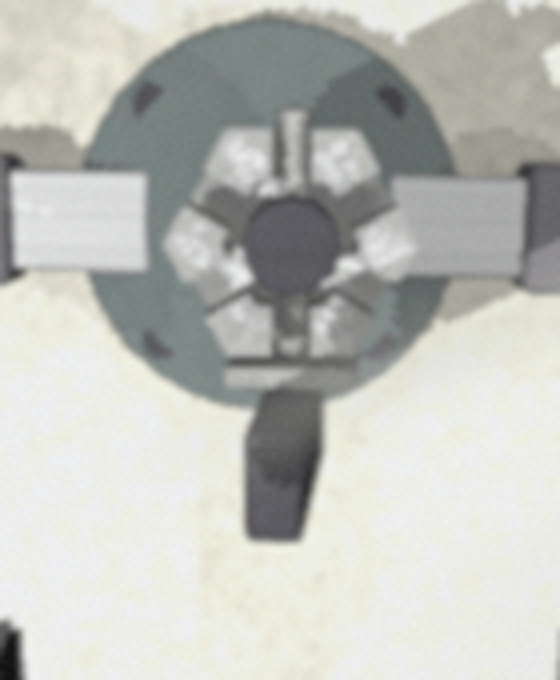

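>>> play_rows(
  deltas=[
    [[0,0,0,0,0,0,80],[0,0,0,0,0,0,80],[0,0,0,0,0,0,80],[0,0,0,0,0,0,80],[0,0,0,0,0,0,80],[0,0,0,0,0,0,80],[0,0,0,0,0,0,80],[0,0,0,0,0,0,80],[0,0,0,0,0,0,80],[0,0,0,0,0,0,80]],
  ],
)

```text
time_s: 21.05
ee_pos: [0.5217, -0.1872, 0.1863]
eef_rot: [-3.096, 1.565, -0.334]
force: [0.4, 0.2, 0.7]
grip_width: 0.08
```

Run:
```python
from station import viewer
from h import *
w=viewer.camera('wrist'); crop(w,250,150,140,170,4,'w21.png')
a=cv2.imread('pics/w20.png').astype(int);b=cv2.imread('pics/w21.png').astype(int);d=np.abs(a-b).max(2);print(d.max(),(d>40).sum(),np.argwhere(d>40)[:3],np.argwhere(d>40)[-3:])
B=lambda x,y:(180+(x+.5)/4-.5,65+(y+.5)/4-.5)
c=onz(w,*B(293,245),.102)[:2]; f=onz(w,*B(292,125),.0825+.0034)[:2]; t=onz(w,*B(292,110),.0889)[:2]; s=onz(w,*B(291,356),.0855)[:2]
print('tip-spindle',np.linalg.norm(t-c),'shoulder-spindle',np.linalg.norm(s-c),'tip-sh',np.linalg.norm(t-s))
for n in('scene','top'):
    k=viewer.camera(n); cv2.imwrite(f'pics/{n}_end.png',k['img'][:,:,::-1])
```

```text
w21.png origin 180 65 scale 4
59 624 [[144 341]
 [145 339]
 [145 340]] [[334 253]
 [334 254]
 [334 255]]
tip-spindle 0.026435097597543183 shoulder-spindle 0.02501949763109313 tip-sh 0.05145073026831648
```

View pics/w21.png

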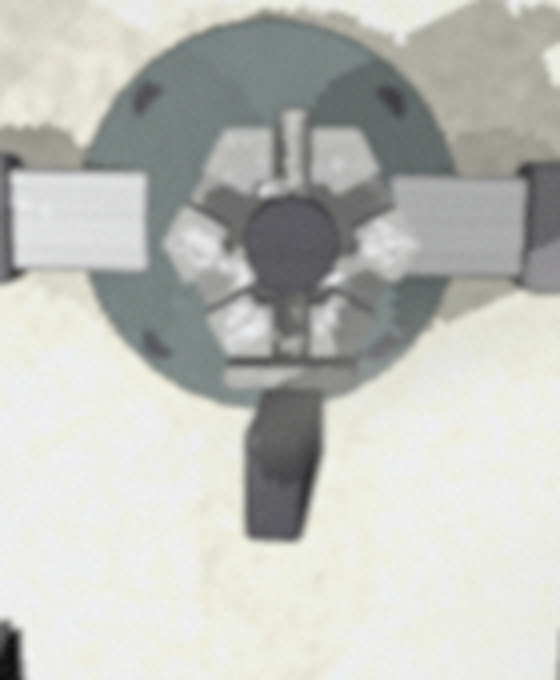

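View pics/scene_end.png

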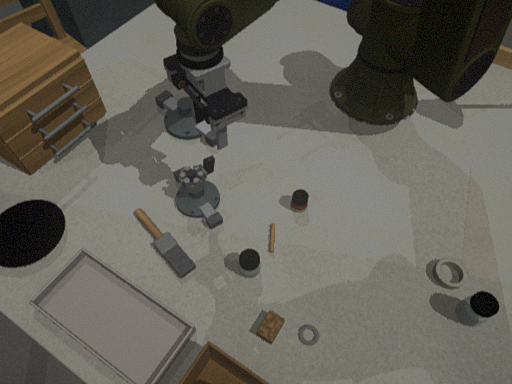

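```bash
python3 -c "
from station import hand_in; print(hand_in())"
```

```text
the job is handed in; nothing more can be done
None
```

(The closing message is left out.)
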